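# Dock the hand scanner: slide it home along the V-groove and shut the locking flap

### The job

The cordless hand scanner was left half-way along the V-groove of its charging dock. Push it gently along the groove, without lifting it out, until its nose rests against the copper charging pad at the dock's end, then swing the orange locking flap fully down behind its tail. Leave the mug, the mouse and the phone handset alone.

Things in the scene. Friction and masses are not known exactly. Their poses are not given: they have to be found in the camera images.
- dock: Grey charging dock, fixed: base 320 x 110 x 8 mm with an open aluminium 90-degree V-groove, its rails 27 mm above the desk and 21 mm to either side. Origin on the desk under its middle; +x runs along the groove (x = -160 to 145 mm, y = 0) towards the pad, +y to the flap's hinge side. A black stop block, 50 mm wide, 57 mm high, stands behind the pad. The -x end is open.
- pad: Copper charging pad, 26 mm square, 10 mm thick, in front of the stop block. Origin at the centre of the face that the scanner's nose meets (at rest dock x = 120 mm, y = 0, z = 32.6 mm), same axes as the dock. It is sprung: it gives up to 8 mm towards +x, at 1.5 N per mm, and then is solid.
- scanner_center (a point): Centre of the hand scanner: black round bar, 160 mm long, 32 mm thick, 0.17 to 0.34 kg, loose in the groove; copper band near the nose, blue in the middle, white at the tail. x is its long axis, towards nose and pad. Its axis is 32.6 mm above the desk. It starts 50 to 95 mm short of the pad; 1 to 5 N slides it. Docked, this point is at dock x = 40 mm.
- scanner_tail (a point): Centre of the scanner's flat tail end (white band), 80 mm behind its centre: the place to push. Axes as the scanner's. At dock x = -40 mm when docked.
- flap (a joint): Angle of the orange locking flap, a plate 66 mm long, 34 mm wide (along the groove), 8 mm thick. 0 = fully down, level across the groove; 1.57 = upright; more (at most 2.3) = leaning outward, away from the groove. Starts at 1.8 to 2.15. Its stiff hinge holds it where it is left; about 1 N at the free edge moves it. It cannot go down while the scanner is short of the pad.
- flap_hinge (a point): Point on the flap's hinge line, half-way along its width: dock x = -65 mm, y = 45 mm, 36 mm above the desk. The hinge line runs along dock x. Axes as the dock's. When down, the flap covers dock x = -82 to -48 mm, y = -21 to 45 mm, 8 mm behind the docked scanner's tail, its top 40 mm above the desk.
- flap_tip (a point): Middle of the flap's free edge, 66 mm from the hinge line.
- mug: White mug, 80 mm across, 95 mm high, a bystander. Origin at the centre of its foot.
- mouse: Black computer mouse, 105 x 60 x 32 mm, a bystander. Origin under its middle.
- handset: Black phone handset lying on the desk, 200 x 45 x 22 mm, a bystander. Origin under its middle.
Not all that is in view belongs to the job. Leave any red look-alike of the part that bears scanner_center alone.

How it is judged:
On the way, in this order (a step that is already met when the one before it is completed fails the run):
1. the scanner is slid home: its nose within 4 mm of the pad's rest position, still lying in the groove (x of scanner_center in the frame of dock above 0.036 m and z of scanner_center in the frame of dock below 0.039 m), for 0.2 s.
2. the flap is swung down behind it (value of joint flap below 0.1 rad), for 0.2 s.
At the end, for the whole second after the job is handed in: The scanner lies at rest in the groove, along it within 0.1 rad and not raised more than 6 mm, its nose no more than 4 mm short of where the charging pad's face rests, and the flap is down (joint below 0.1 rad) (all of step 1 and angle between the x axis of scanner_center and the x axis of dock, either way round below 0.1 rad and value of joint flap below 0.1 rad and linear speed of scanner below 0.02 m/s); the robot touches nothing.
It fails at once if the scanner is pressed on the charging pad with more than 22 N (contact force between scanner and pad above 22 N).
It fails at once if the scanner is lifted out of the groove (its centre more than 20 mm above its seat) (z of scanner_center in the frame of dock above 0.053 m).
It fails at once if the mug, mouse or handset is moved by more than 20 mm (distance of any of mug, mouse, handset from where it was at the start of the episode above 0.02 m).
It also fails if it takes over 56 s, if anything falls off the work surface, if the arm or the gripper's body presses on something with over 40 N, if the wrist force passes 120 N, or if a joint passes its speed limit or range.

### The arm

A 6-joint arm with a two-finger parallel gripper is mounted at the origin on the work surface. World frame = base frame: x ahead of the robot, y to its left, z up, the work surface at z = 0. Lengths are in m, angles in rad, forces in N, time in s.
With the tool pointing down it reaches from about 0.275 to 0.75 m from the base axis. Payload 10.2 kg.
Tool frame: the origin (TCP) lies midway between the tips of the shut fingers; the grasp point (between the pads) lies 19 mm behind it; z points along the fingers, y is the line along which they close (so a half turn about z gives the same grasp; the last joint's range is limited). The gripper opens to 85 mm and grips with 20 to 120 N. Pads are 22 mm wide; open, the fingers measure 114 mm over their backs; the gripper's body (76 mm by 85 mm) begins 54 mm behind the grasp point. The pads swing forward as they close: fully open they stand 13 mm farther back than shut.
Start: joints at [-1.459, 0.313, 1.498, -0, 1.331, -0.223], TCP at [0.172, -0.496, 0.231] pointing down, gripper open.
Joint ranges: [-2.94, 2.94], [-0.97, 2.17], [0.19, 2.56], [-1.23, 4.37], [0.02, 3.11], [-2.88, 2.88]. Speed limits (rad/s): [2.39, 2.39, 3.01, 3.14, 3.14, 3.14].

### API

Orientations are given as a 3x3 rotation matrix whose columns are the frame's x, y, z axes.
In Python, from bench import ctrl gives the robot as it stands. The module is installed in compiled form; this text tells all that it offers.
- The arm moves only by the tool step_arm, never from a script. Its argument "moves" is text: rows parted by semicolons, each of 4 numbers parted by spaces: the shift along the world's x, y, z in mm, then the turn about the world's z in degrees. In form: tx ty tz spin; .... A call has 1 to 8 rows; each row shifts and turns the commanded pose from where the row before left it; what a row does not reach is not made up. A row lasts 1/8 s, in which the tool goes at most 62.5 mm and 10.7 degrees, less where a joint would pass 70% of its speed; a pose out of reach is approached as far as the arm can. A call is refused whole if a number of a shift passes 62.5 or a number of a turn 10.7, either way. A call with a gripper value outside its range is refused whole. "gripper" is the opening, from 0 (shut) to 1 (fully open), set as the call begins (left out, the last holds). The fingers move at their own pace and stop on an object; "force" is the grip in N (left out, the last holds). Time passes only in rows, so rows that do not move let the fingers close. It gives the time, the measured TCP pose, the force, the opening and the grip force at its end, in the units of the state.
- ctrl.state(): the state, without advancing time (a new reading comes with each control period).
- ctrl.read_camera(name): name is "side" or "top" or "wrist"; returns a dict with "image" (480x640x3 uint8, red, green, blue), "depth" (480x640 float32, m along the optical axis (not along the pixel's ray), 0 where there is no reading), "camera_matrix" (3x3 intrinsics, pixels), "dist_coeffs" ([k1, k2, p1, p2, k3] as OpenCV has them; the pictures are not rectified), "origin" and "attitude" of the camera in the world; the wrist camera has in their place "T_tool_cam" (4x4, takes a point from camera to tool coordinates, whose origin is the TCP and whose axes are the flange's). Camera axes: x right, y down, z forward; pixel columns grow to the right and rows downward; lengths in m; the calibration is good to about 2 mm. A picture is of the moment at which its call begins: read the wrist's pose just before it.
- ctrl.sign_off(): hands the job in; it is judged then, once.
Trained networks look in a picture, given as the dict that the camera call returned (one of the last four; its "shot" number tells which), for a name from the list of things; names that differ only in an ending like _2 or _b are one class to them, and where a whole thing is asked for, a point or a joint stands for the part that bears it (a point fixed in the world has none). Each returns a list of dicts, best first, with "conf" (0 to 1); they miss things now and then, are a little off and sometimes report something else, mostly with a low value. They report only what shows in the picture. A call takes as long as a camera call. They do not tell look-alikes from the thing itself.
- ctrl.regions_of(picture, target): "region" (480x640 bool, what is visible of it) and "uv" ([column, row] in pixels, amid what is visible of it).
- ctrl.spot_point(picture, target): "uv" ([column, row] in pixels: a listed point, or the origin of a listed thing).
The state is a dict: "time_s": time; "q": joint angles; "qvel": joint speeds; "joint_torque": joint torques, N m; "eef_pos": TCP position; "tool_rot": TCP orientation; "ft_force": force on the tool from outside, world axes, zero at the start; "wrist_torque": the same for the moment, N m; "opening": finger opening in m; "finger_force": force on a finger pad.
Only numpy, scipy, OpenCV 4.12 (cv2) and the standard library are available. Lean on these libraries where they do the work, as an engineer would, in place of code of your own. Each camera call takes 0.05 s, during which the arm holds its last target. There are 200 camera calls.

## Working session

There is one attempt and no reset: what is moved stays moved. The work goes in short steps, Python scripts to look and compute and a tool call to move; the robot and the scene stay as the last step left them, time stands still between calls to the robot, and variables do not carry over. Pictures are saved under pics/ and viewed, at most 10 in all, crops included, and the job is handed in when it is done.

Besides the shell and the picture viewer there is one more tool, called after ">>>" in YAML: its name, and indented under it one key for each argument. step_arm: Moves the arm, as the interface text tells. Its arguments: {"type":"object","properties":{"moves":{"type":"string"},"gripper":{"type":"number"},"force":{"type":"number"}},"required":["moves"]}

```bash
mkdir -p pics
cat > h.py <<'E'
import numpy as np, cv2
from bench import ctrl
def ray(p,uv):
    n=cv2.undistortPoints(np.array([[uv]],float),p["camera_matrix"],p["dist_coeffs"])[0,0]
    d=np.array([n[0],n[1],1.])
    if "origin" in p: R=np.array(p["attitude"]);o=np.array(p["origin"])
    else:
        T=np.array(p["T_tool_cam"]);R=p["Rt"]@T[:3,:3];o=p["Rt"]@T[:3,3]+p["pt"]
    return o,R@d
def at_z(p,uv,z):
    o,d=ray(p,uv);return o+d*(z-o[2])/d[2]
def at_depth(p,uv):
    o,d=ray(p,uv);u,v=int(round(uv[0])),int(round(uv[1]))
    w=p["depth"][max(v-2,0):v+3,max(u-2,0):u+3];w=w[w>0]
    return o+d*np.median(w) if len(w) else None
def shot(n):
    s=ctrl.state();p=ctrl.read_camera(n);p["Rt"]=np.array(s["tool_rot"]);p["pt"]=np.array(s["eef_pos"]);return p
def save(p,f,crop=None,k=1):
    im=p["image"][:,:,::-1]
    if crop: a,b,c,d=crop;im=im[b:d,a:c]
    cv2.imwrite("pics/"+f,cv2.resize(im,None,fx=k,fy=k))
E
python3 - <<'E'
from h import *
np.set_printoptions(precision=4,suppress=True)
P={n:shot(n) for n in("top","side")}
for n,p in P.items():
    print(n,np.array(p["attitude"]).shape)
    save(p,n+"0.png")
    for t in["dock","pad","scanner_center","scanner_tail","flap_hinge","flap_tip","mug","mouse","handset"]:
        for r in ctrl.spot_point(p,t)[:3]:
            print(n,t,round(r["conf"],2),np.round(r["uv"],1),"dep",at_depth(p,r["uv"]),"z.0326",at_z(p,r["uv"],.0326)[:2])
E
```

```text
top (3, 3)
top dock 0.56 [300.4 233.8] dep [0.6001 0.0584 0.0456] z.0326 [0.6025 0.059 ]
top dock 0.54 [376.7 164.1] dep [ 0.762  -0.1191  0.0221] z.0326 [ 0.7584 -0.1177]
top pad 0.61 [244.9 237.8] dep [0.5952 0.1806 0.043 ] z.0326 [0.597  0.1824]
top scanner_center 0.9 [440.6 291.5] dep [ 0.4668 -0.2427  0.0311] z.0326 [ 0.4667 -0.2423]
top scanner_center 0.84 [311.9 234.3] dep [0.5988 0.0332 0.043 ] z.0326 [0.6007 0.0334]
top scanner_tail 0.95 [407.8 312.1] dep [ 0.4245 -0.1726  0.0132] z.0326 [ 0.4244 -0.169 ]
top scanner_tail 0.57 [351.5 224.5] dep [ 0.6242 -0.0566  0.0132] z.0326 [ 0.6203 -0.0553]
top flap_hinge 0.79 [331.7 245.8] dep [ 0.5717 -0.0094  0.0448] z.0326 [ 0.5736 -0.0097]
top flap_tip 0.44 [337.8 258.7] dep [ 0.5486 -0.0234 -0.0005] z.0326 [ 0.5445 -0.0222]
top mug 0.59 [331.8 245.3] dep [ 0.5739 -0.0098  0.0378] z.0326 [ 0.5747 -0.01  ]
top mug 0.56 [146.  299.1] dep [0.4693 0.4081 0.0048] z.0326 [0.468  0.3972]
top mug 0.32 [525. 280.] dep [ 0.4869 -0.4261  0.0308] z.0326 [ 0.4868 -0.4253]
top mouse 0.92 [524.2 276.1] dep [ 0.4955 -0.4253  0.0305] z.0326 [ 0.4953
[... 441 characters left out ...]
2303]
side scanner_tail 0.75 [409.3 230. ] dep [ 0.4167 -0.1778  0.0093] z.0326 [ 0.4122 -0.1359]
side scanner_tail 0.73 [313.  233.6] dep [ 0.6158 -0.0289  0.0488] z.0326 [ 0.6245 -0.056 ]
side flap_hinge 0.72 [329.2 243.6] dep [ 0.5711 -0.0061  0.043 ] z.0326 [ 0.5758 -0.0228]
side flap_tip 0.71 [308.3 273.8] dep [0.5858 0.1001 0.0283] z.0326 [0.5837 0.1062]
side flap_tip 0.53 [341.8 220.9] dep [ 0.5471 -0.0216  0.0957] z.0326 [ 0.5761 -0.135 ]
side mug 0.82 [319.1 400.3] dep [0.4592 0.4398 0.047 ] z.0326 [0.4632 0.427 ]
side mouse 0.93 [397.7 184.6] dep [ 0.4857 -0.412   0.0194] z.0326 [ 0.4816 -0.383 ]
side handset 0.58 [262.9 223.9] dep [ 0.7677 -0.0972  0.0148] z.0326 [ 0.7544 -0.0672]
```

View pics/top0.png

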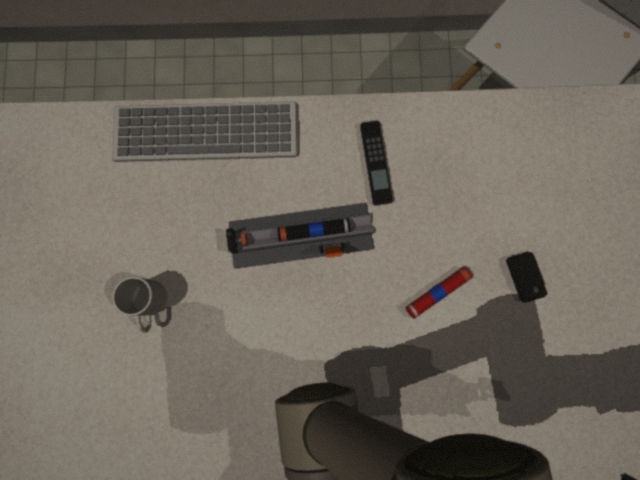

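View pics/side0.png

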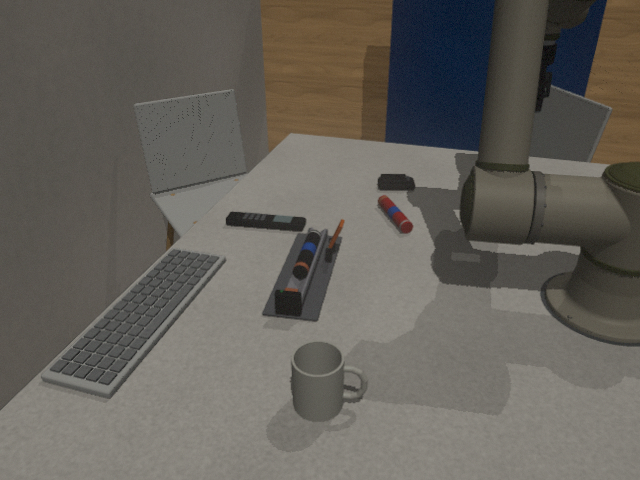

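Both pictures show the same layout. Top view: the black scanner lies in the dock's groove, with its copper band at (282,232), blue at (316,229) and white tail at (347,226). The stop block and pad are at about (238,240), and the orange flap is at (333,250) on the robot's side.

Candidates for the scanner:
- the black bar in the dock at (315,230)
- the red bar at (440,291), which is the look-alike
- the black handset at (375,163)

I choose the black bar in the dock and will check it in a close crop.

Run:
```python
from h import *
np.set_printoptions(precision=4,suppress=True)
p=shot("top");save(p,"crop.png",(220,190,390,280),4)
for r in ctrl.regions_of(p,"dock")[:2]:
    m=r["region"];v,u=np.nonzero(m)
    print("dock",r["conf"],len(u),r["uv"])
    if not(u.mean()<360 and len(u)>1000):continue
    c=cv2.boxPoints(cv2.minAreaRect(np.c_[u,v].astype(np.float32)))
    print(np.array([at_z(p,x,.008) for x in c]),c)
hsv=cv2.cvtColor(p["image"],cv2.COLOR_RGB2HSV)
for n,lo,hi in(("blue",(105,100,60),(130,255,255)),("orange",(3,130,70),(20,255,255))):
    m=cv2.inRange(hsv,lo,hi);k,l,s,c=cv2.connectedComponentsWithStats(m)
    for i in range(1,k):
        if s[i,4]>15 and 220<c[i,0]<390 and 190<c[i,1]<280: print(n,s[i],c[i],at_z(p,c[i],.0326),at_depth(p,c[i]))
for uv in((347,226),(282,232)): print(at_z(p,uv,.045))
s=ctrl.state();print(np.array(s["tool_rot"]),s["time_s"],s["eef_pos"])
```

```text
dock 0.72 5654 [295.1, 239.3]
[[ 0.6394  0.2349  0.008 ]
 [ 0.6766 -0.0955  0.008 ]
 [ 0.5608 -0.106   0.008 ]
 [ 0.5247  0.2187  0.008 ]] [[223.813  222.0538]
 [367.4042 202.1105]
 [374.3119 251.8456]
 [230.7207 271.7888]]
blue [309 222  14  15 184] [315.5978 229.0815] [0.6122 0.0249 0.0326] [0.6092 0.0247 0.0481]
orange [280 227   6  14  69] [282.6087 233.4783] [0.6044 0.0985 0.0326] [0.6016 0.0972 0.0474]
orange [241 233   5  12  49] [243.0612 238.4082] [0.5958 0.1865 0.0326] [0.5935 0.1843 0.0454]
orange [326 251  16   6  65] [333.5692 253.9538] [ 0.5553 -0.0133  0.0326] [ 0.5467 -0.0116  0.0958]
[ 0.6147 -0.0444  0.045 ]
[0.6054 0.0987 0.045 ]
[[ 0.9445  0.3286 -0.    ]
 [ 0.3286 -0.9445  0.    ]
 [ 0.     -0.     -1.    ]] 1.1 [ 0.1725 -0.4959  0.2313]
```

View pics/crop.png

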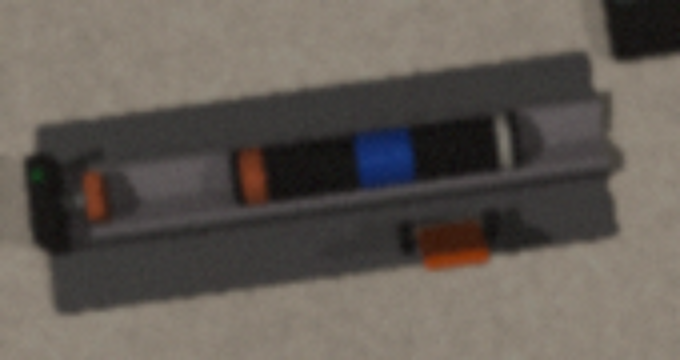

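The crop confirms it: black bar with copper nose at the left (250,175), blue middle (385,157) and white tail (505,140), all in the groove. The pad is at (95,197) and the flap at (455,245). This puts the dock yaw at about 96° and the scanner centre at about dock x = -35 mm. I'm moving behind the tail now.

>>> step_arm:
  moves: "28 25 -5 -1.6;28 25 -5 -1.6;28 25 -5 -1.6;28 25 -5 -1.6;28 25 -5 -1.6;28 25 -5 -1.6;28 25 -5 -1.6;28 25 -5 -1.6"
  gripper: 0

```text
time_s: 2.1
eef_pos: [0.3974, -0.295, 0.1912]
tool_rot: [[0.994, 0.11, 0.0], [0.11, -0.994, -0.0], [0.0, 0.0, -1.0]]
ft_force: [-0.5, -0.1, 0.1]
opening: 0.0002
finger_force: 0.0
```

>>> step_arm:
  moves: "28 25 -3 0;28 25 -3 0;28 25 -3 0;28 25 -3 0;28 25 -3 0;28 25 -3 0;28 25 -3 0;28 26 -3 0"

```text
time_s: 3.1
eef_pos: [0.6214, -0.094, 0.1671]
tool_rot: [[0.994, 0.111, 0.0], [0.111, -0.994, -0.0], [0.0, 0.0, -1.0]]
ft_force: [-0.2, 0.5, 0.2]
opening: -0.0002
finger_force: 0.0
```

Run:
```python
from h import *
np.set_printoptions(precision=4,suppress=True)
p=shot("wrist");save(p,"w0.png")
for t in["scanner_tail","scanner_center","flap_hinge","flap_tip","pad"]:
    for r in ctrl.spot_point(p,t)[:2]: print(t,round(r["conf"],2),np.round(r["uv"]),at_z(p,r["uv"],.0326),at_depth(p,r["uv"]))
```

```text
scanner_tail 0.87 [257. 222.] [ 0.6201 -0.0502  0.0326] [ 0.6197 -0.05    0.0314]
scanner_center 0.65 [472. 404.] [ 0.4839 -0.2356  0.0326] [ 0.6365 -0.1299  0.2271]
scanner_center 0.63 [144. 223.] [0.6104 0.0287 0.0326] [0.6154 0.0224 0.0479]
flap_hinge 0.7 [198. 284.] [ 0.568  -0.0101  0.0326] [ 0.5723 -0.0125  0.0416]
flap_tip 0.88 [173. 363.] [0.4974 0.0089 0.0326] [ 0.5441 -0.0126  0.096 ]
```

View pics/w0.png

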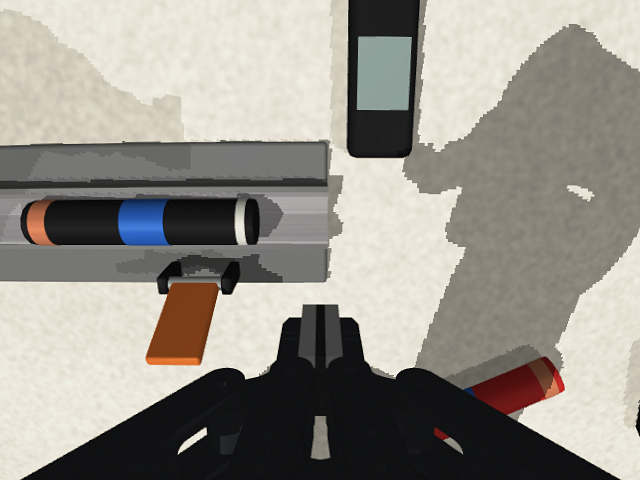

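The wrist view shows the white tail band at (245,222), the flap leaning outward (tip 175,362) and the groove's open end at x≈328. The handset at (380,155) is well clear of the fingers. The tail is at (0.620, -0.050), so I'm descending behind it.

>>> step_arm:
  moves: "3 0 -17 -0.2;0 0 -17 0;0 0 -17 0;0 0 -17 0;0 0 -17 0;0 0 -17 0;0 0 -17 0;0 0 -16 0"

```text
time_s: 4.4
eef_pos: [0.6234, -0.0949, 0.0311]
tool_rot: [[0.994, 0.108, -0.0], [0.108, -0.994, 0.0], [-0.0, -0.0, -1.0]]
ft_force: [-0.2, -0.3, -0.2]
opening: 0.0004
finger_force: 0.0
```

>>> step_arm:
  moves: "-0.5 5 0 0;-0.5 5 0 0;-0.5 5 0 0;-0.5 5 0 0;-0.5 5 0 0;-0.5 4 0 0;0 3 0 0;0 0 0 0"

```text
time_s: 5.4
eef_pos: [0.6205, -0.0627, 0.0323]
tool_rot: [[0.994, 0.108, 0.0], [0.108, -0.994, 0.0], [0.0, -0.0, -1.0]]
ft_force: [-0.1, 0.3, 0.1]
opening: -0.0001
finger_force: 0.0
```

>>> step_arm:
  moves: "-0.4 3 0 0;-0.3 3 0 0;-0.3 3 0 0;-0.3 3 0 0;-0.4 3 0 0;-0.3 3 0 0;-0.3 3 0 0;-0.3 3 0 0"

```text
time_s: 6.4
eef_pos: [0.6179, -0.0387, 0.0323]
tool_rot: [[0.994, 0.108, -0.0], [0.108, -0.994, -0.0], [-0.0, 0.0, -1.0]]
ft_force: [0.1, -1.9, 0.1]
opening: 0.0
finger_force: 1.2
```

>>> step_arm:
  moves: "-0.4 3 0 0;-0.3 3 0 0;-0.3 3 0 0;-0.3 3 0 0;-0.4 3 0 0;-0.3 3 0 0;-0.3 3 0 0;-0.3 3 0 0"

```text
time_s: 7.4
eef_pos: [0.6152, -0.0147, 0.0323]
tool_rot: [[0.994, 0.108, -0.0], [0.108, -0.994, -0.0], [-0.0, 0.0, -1.0]]
ft_force: [-0.8, -3.3, 0.7]
opening: 0.0001
finger_force: 1.4
```

```bash
cat > m.py <<'E'
from h import *
np.set_printoptions(precision=4,suppress=True)
O=np.array([.6068,.06]);X=np.array([-.108,.994]);Y=np.array([-.994,-.108])
for n in("wrist","top","side"):
    p=shot(n)
    for t,z in(("scanner_tail",.0326),("scanner_center",.0326),("pad",.0326)):
        for r in ctrl.spot_point(p,t)[:2]:
            w=at_z(p,r["uv"],z)[:2];print(n,t,round(r["conf"],2),np.round(r["uv"]),w,"dock",(w-O)@X,(w-O)@Y)
    # copper blobs: nose band and pad, sub-pixel
    hsv=cv2.cvtColor(p["image"],cv2.COLOR_RGB2HSV)
    for c,lo,hi in(("blue",(105,100,60),(130,255,255)),("orange",(3,110,70),(20,255,255))):
        k,l,s,ce=cv2.connectedComponentsWithStats(cv2.inRange(hsv,lo,hi))
        for i in range(1,k):
            if s[i,4]>25:
                w=at_depth(p,ce[i])
                if w is not None:
                    d=(w[:2]-O)@X
                    if abs(d)<.16 and abs((w[:2]-O)@Y)<.1: print(n,c,ce[i],s[i],w,"dock",d,(w[:2]-O)@Y)
E
python3 m.py
```

```text
wrist scanner_tail 0.68 [286. 322.] [ 0.6145 -0.0019] dock -0.062326324234560755 -0.000966667174436878
wrist scanner_center 0.92 [ 84. 322.] [0.6052 0.0779] dock 0.017937229456937587 -0.0003556334600794838
wrist blue [ 76.8841 321.759 ] [  31  280  103   85 6706] [0.6139 0.0722 0.0466] dock 0.011339043463108845 -0.008408913432661955
wrist orange [320.0558 442.4164] [311 424  19  36 538] [ 0.5708 -0.0196  0.0471] dock -0.07525640415686169 0.04439466081780933
top scanner_tail 0.7 [405. 310.] [ 0.428  -0.1625] dock -0.20188895195531387 0.2017484354900865
top scanner_center 0.94 [436. 292.] [ 0.4661 -0.2334] dock -0.27648660294620964 0.17157375220503845
top scanner_center 0.9 [291. 234.] [0.6033 0.0792] dock 0.019458437247173964 0.0013762529982471016
top pad 0.63 [244. 240.] [0.5932 0.1835] dock 0.12426806436714341 0.00014820216677671462
top orange [260.4857 236.7429] [258 230   6  14  70] [0.5956 0.1456 0.0484] dock 0.0863112205218021 0.0019018954859969916
top orange [242.92 238.46] [241 233   5  12  50] [0.5936 0.1847 0.0445] dock 0.12540830617698245 -0.00032084787685927917
side scanne
[... 170 characters left out ...]
0007550068750901513
side scanner_center 0.63 [303. 266.] [0.6035 0.0826] dock 0.022873110798496462 0.0008623734076845174
side pad 0.53 [294. 296.] [0.5873 0.1877] dock 0.129032801746118 0.0055434878692835745
side blue [304.5969 258.7907] [296 253  16  14 129] [0.6015 0.0756 0.0474] dock 0.016067137750771163 0.0035720128166345537
side orange [336.608 232.68 ] [329 219  16  29 125] [0.552  0.0031 0.0788] dock -0.05062888052874688 0.060661092946794413
side orange [296.6296 277.7593] [289 275  15   8  54] [0.5941 0.1486 0.0485] dock 0.08939070887808488 0.00303048883492649
side orange [291.2051 289.3846] [285 288  13   4  39] [0.5936 0.1827 0.0438] dock 0.12339920067833482 -0.00017166125330021623
```

>>> step_arm:
  moves: "-0.2 2 0 0;-0.2 2 0 0;-0.2 2 0 0;-0.2 2 0 0;-0.3 2 0 0;-0.2 2 0 0;-0.2 2 0 0;-0.2 2 0 0"

```text
time_s: 9.0
eef_pos: [0.6136, 0.0013, 0.0323]
tool_rot: [[0.994, 0.108, -0.0], [0.108, -0.994, -0.0], [-0.0, 0.0, -1.0]]
ft_force: [0.1, -2.4, 0.6]
opening: -0.0001
finger_force: 1.1
```

>>> step_arm:
  moves: "0 1 0 0;-0.2 1 0 0;0 1 0 0;0 0 0 0"

```text
time_s: 9.5
eef_pos: [0.6134, 0.0042, 0.0323]
tool_rot: [[0.994, 0.108, -0.0], [0.108, -0.994, 0.0], [-0.0, -0.0, -1.0]]
ft_force: [-0.4, -2.0, 0.6]
opening: 0.0
finger_force: 0.8
```

>>> step_arm:
  moves: "-0.1 1 0 0;-0.1 1 0 0;0 0 0 0"

```text
time_s: 9.88
eef_pos: [0.6132, 0.0063, 0.0323]
tool_rot: [[0.994, 0.108, 0.0], [0.108, -0.994, 0.0], [0.0, -0.0, -1.0]]
ft_force: [-0.5, -1.5, 1.6]
opening: -0.0001
finger_force: 0.9
```

>>> step_arm:
  moves: "-0.1 1 0 0;0 0 0 0"

```text
time_s: 10.12
eef_pos: [0.6131, 0.0072, 0.0323]
tool_rot: [[0.994, 0.108, 0.0], [0.108, -0.994, 0.0], [0.0, -0.0, -1.0]]
ft_force: [-0.5, -2.2, 0.2]
opening: 0.0003
finger_force: 1.1
```

>>> step_arm:
  moves: "-0.1 1 0 0;0 0 0 0"

```text
time_s: 10.38
eef_pos: [0.613, 0.008, 0.0323]
tool_rot: [[0.994, 0.108, -0.0], [0.108, -0.994, -0.0], [-0.0, 0.0, -1.0]]
ft_force: [-0.8, -2.1, 0.1]
opening: -0.0002
finger_force: 1.7
```

>>> step_arm:
  moves: "-0.1 1 0 0;0 0 0 0"

```text
time_s: 10.62
eef_pos: [0.6129, 0.009, 0.0323]
tool_rot: [[0.994, 0.108, 0.0], [0.108, -0.994, -0.0], [0.0, 0.0, -1.0]]
ft_force: [-0.7, -5.2, -0.1]
opening: 0.0
finger_force: 2.4
```

The force rose to 5 N, so the nose is on the sprung pad. I'm backing off and rising.

>>> step_arm:
  moves: "0.3 -4 0 0;0.5 -8 0 0;0.5 -8 0 0;0 0 16 0;0 0 20 0;0 0 25 0;0 0 25 0;0 0 15 0"

```text
time_s: 11.62
eef_pos: [0.6146, -0.0108, 0.1356]
tool_rot: [[0.994, 0.108, 0.002], [0.108, -0.994, -0.0], [0.002, 0.001, -1.0]]
ft_force: [0.4, -0.4, -0.4]
opening: 0.0004
finger_force: 0.0
```

```bash
python3 m.py | grep -v "red"; python3 -c "
from h import *
p=shot('wrist');save(p,'w1.png')"
```

```text
wrist scanner_tail 0.88 [268. 238.] [0.6128 0.0215] dock -0.03892853942947771 -0.0018329299312651631
wrist scanner_center 0.83 [142. 242.] [0.6021 0.1   ] dock 0.04027030858725331 0.0003854962484518355
wrist scanner_center 0.6 [583. 434.] [ 0.4812 -0.2299] dock -0.2745558339763589 0.15614541639673263
wrist blue [138.9618 240.5631] [ 112  215   59   52 2591] [0.6085 0.0957 0.0479] dock 0.03532475987391024 -0.005536279061117325
wrist orange [ 23.3939 240.7868] [ 11 216  33  50 957] [0.6007 0.1673 0.048 ] dock 0.10727631599448291 -0.005489638865578747
wrist orange [  3.6767 245.9   ] [  0 219  14  47 300] [0.5957 0.1809 0.0474] dock 0.12137905286147109 -0.0020588283405535797
wrist orange [292.3886 312.0777] [284 307  19  15 193] [0.5698 0.0016 0.0441] dock -0.05400293609400158 0.043093962982380635
top scanner_tail 0.7 [408. 310.] [ 0.4278 -0.1692] dock -0.20848594425125005 0.20263592081623397
top scanner_center 0.93 [281. 234.] [0.6031 0.1028] dock 0.04292766566461834 -0.0009448594627508125
top scanner_center 0.64 [440. 293.] [ 0.4635 -0.2404] dock -0.2831069866762633 0.1748594637397950
[... 613 characters left out ...]
0.001509256696190722
side scanner_center 0.72 [318. 400.] [0.4646 0.4259] dock 0.3790933362553513 0.10181349919354413
side pad 0.37 [292. 293.] [0.5935 0.1796] dock 0.12032101148001223 0.00032757565822677325
side blue [302.3636 264.6591] [293 259  17  14 132] [0.5979 0.1011 0.0492] dock 0.041774092480135756 0.004377355645389873
side orange [336.5328 232.7951] [329 219  16  29 122] [0.552  0.0036 0.0788] dock -0.050126893490008755 0.06057691350828506
side orange [294.6271 284.6102] [287 282  15   9  59] [0.5903 0.1717 0.0483] dock 0.11283932841051816 0.004331563985940945
side orange [291.1212 289.6061] [285 288  13   4  33] [0.5925 0.1863 0.046 ] dock 0.12709347597688175 0.0006028171676155189
```

View pics/w1.png

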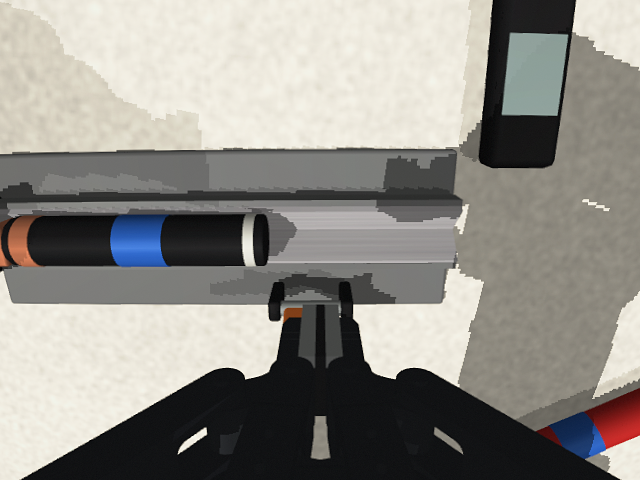

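The wrist view shows the nose band against the pad at (10,240) and the tail at (265,240), past the hinge brackets (275–350, 300), so the scanner is home. Next I go over the flap to its outer side and descend.

>>> step_arm:
  moves: "-20 -2 0 0;-25 -2 0 0;-25 -2 0 0;-25 -1 0 0;-20 0 0 0;0 0 -20 0;0 0 -20 0;0 0 -20 0"

```text
time_s: 13.28
eef_pos: [0.4992, -0.0179, 0.0728]
tool_rot: [[0.994, 0.108, 0.0], [0.108, -0.994, -0.0], [0.0, 0.0, -1.0]]
ft_force: [-0.5, 0.0, 0.1]
opening: -0.0002
finger_force: 0.0
```

>>> step_arm:
  moves: "5 0.5 0 0;6 0.6 0 0;6 0.7 0 0;6 0.7 0 0;6 0.6 0 0;6 0.7 0 0;6 0.6 0 0;6 0.7 0 0"

```text
time_s: 14.28
eef_pos: [0.5465, -0.0127, 0.0733]
tool_rot: [[0.994, 0.108, -0.0], [0.108, -0.994, 0.0], [-0.0, -0.0, -1.0]]
ft_force: [-0.2, -0.2, 0.9]
opening: -0.0
finger_force: 0.5
```

>>> step_arm:
  moves: "5 0.5 0 0;5 0.6 0 0;5 0.5 0 0;5 0.6 0 0;5 0.5 0 0;5 0.6 0 0;5 0.5 0 0;5 0.6 0 0"

```text
time_s: 15.28
eef_pos: [0.5866, -0.0083, 0.0733]
tool_rot: [[0.994, 0.108, 0.0], [0.108, -0.994, -0.0], [0.0, 0.0, -1.0]]
ft_force: [-1.3, 0.4, 0.0]
opening: 0.0001
finger_force: 0.4
```

>>> step_arm:
  moves: "4 0.5 -1 0;4 0.5 -1 0;4 0.4 -2 0;3 0.3 -2 0;2 0.2 -3 0;0 0 -3 0;0 0 -3 0;0 0 -3 0"

```text
time_s: 16.27
eef_pos: [0.6032, -0.0065, 0.0552]
tool_rot: [[0.994, 0.108, 0.0], [0.108, -0.994, 0.0], [0.0, 0.0, -1.0]]
ft_force: [0.0, 0.3, 0.5]
opening: 0.0003
finger_force: 0.4
```

>>> step_arm:
  moves: "0 0 -3 0;0 0 -3 0;0 0 -3 0;0 0 -3 0;0 0 -2 0;0 0 0 0"

```text
time_s: 17.02
eef_pos: [0.603, -0.0064, 0.041]
tool_rot: [[0.994, 0.108, -0.001], [0.108, -0.994, 0.0], [-0.001, -0.0, -1.0]]
ft_force: [-0.5, -0.1, 0.4]
opening: 0.0003
finger_force: 0.0
```

>>> step_arm:
  moves: "0 0 -1 0;0 0 0 0"

```text
time_s: 17.27
eef_pos: [0.6031, -0.0064, 0.0402]
tool_rot: [[0.994, 0.108, -0.0], [0.108, -0.994, 0.0], [-0.0, -0.0, -1.0]]
ft_force: [0.0, 0.2, -0.1]
opening: -0.0
finger_force: 0.0
```

>>> step_arm:
  moves: "0 0 -1 0;0 0 -1 0;0 0 0 0"

```text
time_s: 17.65
eef_pos: [0.6032, -0.0065, 0.0398]
tool_rot: [[0.994, 0.108, 0.0], [0.108, -0.994, -0.0], [0.0, 0.0, -1.0]]
ft_force: [-5.7, -0.0, 13.4]
opening: -0.0002
finger_force: 6.8
```

```bash
python3 -c "
from h import *
p=shot('wrist');save(p,'w2.png')
for r in ctrl.spot_point(p,'flap_tip')[:1]: print(r['conf'],r['uv'],at_depth(p,r['uv']))"
```

```text
0.96 [317.0, 238.7] [ 0.6359684  -0.00188717  0.03532262]
```

View pics/w2.png

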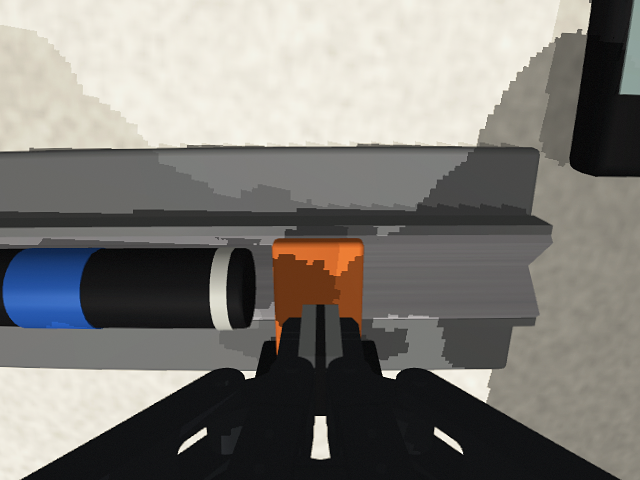

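The flap lies level across the groove (275–362, 240–340), behind the tail at (245,288). The finger meets a hard stop at z = 39.8 mm, which is the height of the flap's top when down. I'm retreating and then checking.

>>> step_arm:
  moves: "0 0 3 0;0 0 15 0;0 0 25 0;0 0 30 0;0 0 30 0;-20 -10 20 0;-20 -20 0 0;0 0 0 0"

```text
time_s: 18.75
eef_pos: [0.5627, -0.0373, 0.1623]
tool_rot: [[0.994, 0.106, 0.001], [0.106, -0.994, -0.0], [0.001, 0.0, -1.0]]
ft_force: [0.2, 0.6, 0.3]
opening: -0.0003
finger_force: 0.0
```

Run:
```python
from h import *
np.set_printoptions(precision=4,suppress=True)
O=np.array([.6068,.06]);X=np.array([-.108,.994])
for n in("wrist","side"):
    p=shot(n)
    if n=="wrist":save(p,"w3.png")
    for t in("flap_tip","flap_hinge","scanner_center","scanner_tail"):
        for r in ctrl.spot_point(p,t)[:1]: print(n,t,round(r["conf"],2),at_depth(p,r["uv"]),"dock x",(at_z(p,r["uv"],.0326)[:2]-O)@X)
s=ctrl.state();print(s["time_s"],s["ft_force"],s["eef_pos"])
```

```text
wrist flap_tip 0.75 [ 0.6361 -0.0027  0.0247] dock x -0.06626812442608838
wrist flap_hinge 0.68 [ 0.5693 -0.0096  0.0406] dock x -0.06429476386732588
wrist scanner_center 0.87 [ 0.4765 -0.2363  0.0272] dock x -0.27680489775350253
wrist scanner_tail 0.91 [0.6121 0.0218 0.0334] dock x -0.03836903337809791
side flap_tip 0.84 [0.6304 0.0075 0.04  ] dock x -0.06687453003306633
side flap_hinge 0.72 [ 0.574  -0.013   0.0393] dock x -0.0801320151806546
side scanner_center 0.6 [0.5941 0.1382 0.0494] dock x 0.054961006156470114
side scanner_tail 0.96 [ 0.4177 -0.1782  0.0148] dock x -0.18390592474882075
19.25 [ 0.456  -0.4143  0.6614] [ 0.5633 -0.0363  0.1612]
```

View pics/w3.png

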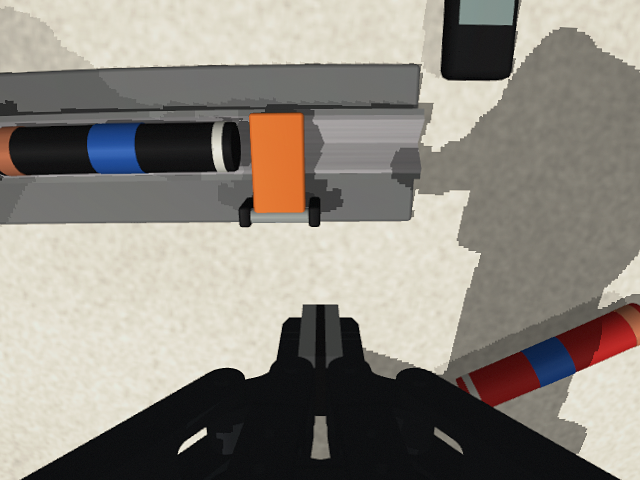

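The flap is flat across the groove at (277,165), with the tail just ahead of it at (232,147), dock x ≈ -38 mm. The arm touches nothing, so I'm handing in.

```bash
python3 -c "
from bench import ctrl
print(ctrl.sign_off())"
```

```text
the job is handed in; nothing more can be done
None
```

The scanner is pushed home against the charging pad and the orange flap is down behind its tail. The mug, mouse, handset and red look-alike were left alone. I handed the job in at about 19 s, and the sign-off returned no verdict.

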